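# Pump up the radio leak tester

### The job

A handheld radio is clamped in the bench leak tester for its seal check. Pump the tester up: press the red palm knob all the way down with the fingertips and let the spring bring it all the way back up, stroke after stroke, until the green indicator pin stands fully out of its brass collar with its yellow foot band in view, then take the hand away and leave the knob up. Do not touch the pin itself, do not lift, tip or push the tester about, pick nothing up, and leave the other things on the bench where they are.

Things in the scene. Friction and masses are not known exactly. Their poses are not given: they have to be found in the camera images.
- tester: bench leak tester: black plate 180 (x) x 250 (y) x 12 mm on 6 mm rubber feet, loose on the bench, 3 to 5 kg. Origin: on the bench under the plate's centre, z up, -x edge towards the robot. In its frame the hand pump (barrel 38 mm across, its gland's top 126 mm above the bench) is at x -45, y -78 mm, the indicator (block 40 x 44 mm with a brass collar) at x +48, y -78 mm
- clamp_handle (a point): outer end of the red handle of the tester's steel toggle clamp, which holds a black handheld radio in a white nest in the plate's middle; no part of nest, radio or clamp is higher than 75 mm above the bench. The handle sticks out 75 mm beyond the plate's +y edge. The clamp is fixed shut: leave it
- knob_top (a point): centre of the flat top of the pump's round red palm knob (36 mm across, 20 mm thick, the flat 30 mm across), 174 mm above the bench when up. The knob is pressed straight down; the point moves with it
- plunger (a joint): travel of the pump's plunger with its red knob, m: 0 = up, 0.025 = fully down. A return spring and seal drag push back with about 6 N at the top to 12 N at the bottom, then comes a hard stop. Let go, it springs back up by itself within 0.5 s
- pin_top (a point): top of the indicator pin, on its axis: 72 mm above the bench with the pin in, 96 mm fully out; it starts at 72 to 81 mm. Each full stroke raises it by about 4 mm (the first by 3 to 8) and it stays there, so 3 to 6 full strokes are usual. A stroke counts only after the knob has come right up, and strokes under 15 mm bring nothing more. Once it is fully out, more strokes run idle and do no harm
- pin: the indicator pin: green, 10 mm thick, upright, with a 4 mm yellow band at its foot that shows only when it is fully out. It moves straight up. Origin: on its axis, 2 mm below its top; as the tester's frame, z up
- collar_top (a point): centre of the upper face of the brass collar (20 mm across) that the pin comes out of, 70 mm above the bench; part of the tester
- battery: a dark grey radio battery pack, 92 x 56 x 18 mm, lying in front of the tester; bystander. Origin: centre of its underside
- antenna: a black rubber stub antenna, 118 mm long, 15 mm thick, lying beside the tester; bystander. Origin: underside, near its middle
- screwdriver: a screwdriver with a yellow handle, 170 mm long, 26 mm thick, lying behind the tester; bystander. Origin: underside, at its middle
- spare_radio: a yellow and black handheld radio standing upright, 58 x 34 mm, 145 mm tall with its knobs; bystander. Origin: centre of its underside
- cleaner: a white plastic bottle with a blue cap, 52 mm across, 150 mm tall, standing; bystander. Origin: centre of its underside
- mouse: a black computer mouse, 104 x 60 x 34 mm; bystander. Origin: centre of its underside
- screw_tray: a blue open tray with screws and pads, 110 x 80 x 22 mm; bystander. Origin: centre of its underside

How it is judged (in metres and radians):
On the way, in this order (a step that is already met when the one before it is completed fails the run):
1. the red knob is pressed down for a first full stroke (value of joint plunger above 0.018 m), for 0.02 s.
2. the knob is let back up (value of joint plunger below 0.004 m), for 0.02 s.
3. the knob is pressed down for a second full stroke (value of joint plunger above 0.018 m), for 0.02 s.
At the end, for the whole second after the job is handed in: The pin's top is at least 23.5 mm above its collar (26 mm is fully out, 2 mm fully in), the knob is up to within 3 mm of its top, the tester stands flat and at rest within 30 mm of its start, and all seven bystanders lie within 30 mm of where they were (z of pin_top in the frame of collar_top above 0.0235 m and value of joint plunger below 0.003 m and height (world z) of tester below 0.006 m and angle between tester's own z axis and vertical below 0.05 rad and distance of each of tester, battery, antenna, screwdriver, spare_radio, cleaner, mouse, screw_tray from where it was at the start of the episode below 0.03 m and linear speed of tester below 0.02 m/s); the robot touches nothing.
It fails at once if the indicator pin is touched by the robot (it may only be raised by the pump) (contact force between any of the fingers, the arm and pin above 0.3 N).
It fails at once if the tester is lifted 8 mm, tipped more than 0.1 rad or pushed more than 30 mm (height (world z) of tester above 0.008 m or angle between tester's own z axis and vertical above 0.1 rad or distance of tester from where it was at the start of the episode above 0.03 m).
It fails at once if one of the other things on the bench is picked up, knocked over or moved by 30 mm (distance of any of battery, antenna, screwdriver, spare_radio, cleaner, mouse, screw_tray from where it was at the start of the episode above 0.03 m or height (world z) of any of battery, antenna, screwdriver, spare_radio, cleaner, mouse, screw_tray above 0.015 m or angle between any of spare_radio, cleaner's own z axis and vertical above 0.4 rad).
It also fails if it takes over 58 s, if anything falls off the work surface, if the arm or the gripper's body presses on something with over 40 N, if the wrist force passes 120 N, or if a joint passes its speed limit or range.

### The arm

A 7-joint arm with a two-finger parallel gripper is mounted at the origin on the work surface. World frame = base frame: x ahead of the robot, y to its left, z up, the work surface at z = 0. Lengths are in mm, angles in rad, forces in N, time in s.
With the tool pointing down it reaches from about 425 to 825 mm from the base axis. Payload 3.6 kg.
Tool frame: the origin (TCP) lies midway between the tips of the shut fingers; the grasp point (between the pads) lies 19 mm behind it; z points along the fingers, x is the direction in which the jaws open and shut, and the axes are right-handed (so a half turn about z gives the same grasp; the last joint's range is limited). The gripper opens to 93 mm and grips with 3 to 60 N. Pads are 15 mm wide; open, the fingers measure 128 mm over their backs; the gripper's body (75 mm by 188 mm) begins 65 mm behind the grasp point.
Start: joints at [-1.181, 0.615, -0.013, 1.423, 0.008, 1.103, -0.04], TCP at [263.108, 594.337, 218.64] pointing down, gripper open.
Joint ranges: [-3.12, 3.12], [-0.3, 2.06], [-1.34, 1.32], [0.26, 2.42], [-1.36, 4.5], [0.01, 1.98], [-2.84, 2.84]. Speed limits (rad/s): [2.79, 2.79, 3.14, 3.14, 3.14, 3.14, 3.14].

### API

Orientations are given as a unit quaternion [w, x, y, z].
In Python, from plant import manip gives the robot as it stands.
- The arm moves only by the tool play_rows, never from a script. Its argument "rows" is a list of rows, each an object of numbers: "tx", "ty", "tz": the shift along the world's x, y, z in mm; "ax", "ay", "az": the turn, a rotation vector about the world's x, y, z in degrees; "hand": the closure, from 0 (fully open) to 1 (shut). A call has 1 to 20 rows; each row is the pose to reach, as a shift and turn from the pose measured when the call began; what a row does not reach only later rows make up. A row lasts 1/10 s, in which the tool goes at most 50 mm and 8.59 degrees, less where a joint would pass 70% of its speed; a pose out of reach is approached as far as the arm can. A call with a gripper value outside its range is refused whole. The fingers move at their own pace and stop on an object; "newtons" is the grip in N (left out, the last holds). Time passes only in rows, so rows that repeat a pose let the fingers close. It gives the time, the measured TCP pose, the force and the opening at its end, in the units of the state.
- manip.get_state(): the state, without advancing time (a new reading comes with each control period).
- manip.get_image(name): name is "scene" or "top" or "wrist"; returns (picture, depth): 384x512x3 uint8, blue, green, red; 384x512 float32, mm along the optical axis (not along the pixel's ray), 0 where there is no reading.
- manip.get_calibration(name): a dict with "fov_y" (degrees; the focal length in pixels is half the picture's height over the tangent of half this angle, whatever the lens; pixels are square), "cx", "cy" (the principal point, pixels), "dist_coeffs" ([k1, k2, p1, p2, k3] as OpenCV has them; the pictures are not rectified), "extrinsics" (4x4, takes a point from world to camera coordinates). Camera axes: x right, y up, looking along -z (the intrinsics and any distortion apply to the point x, -y, -z); pixel columns grow to the right and rows downward; lengths in mm; the calibration is good to about 2 mm. A picture is of the moment at which its call begins: read the wrist's pose just before it. get_calibration takes no time and is no camera call; for the wrist camera it gives the pose at the moment of the call.
- manip.finish_job(): hands the job in, once; it reports no verdict.
The state is a dict: "time_s": time; "q": joint angles; "joint_vel": joint speeds; "tau": joint torques, N m; "tool_pos": TCP position; "orientation": TCP orientation; "wrist_force": force on the tool from outside, world axes, zero at the start; "wrist_torque": the same for the moment, N m; "grip_width": finger opening in mm.
Only numpy, scipy, OpenCV 4.12 (cv2) and the standard library are available. Lean on these libraries where they do the work, as an engineer would, in place of code of your own. Each camera call takes 0.05 s, during which the arm holds its last target. There are 200 camera calls.

## Working session

There is one attempt and no reset: what is moved stays moved. The work goes in short steps, Python scripts to look and compute and a tool call to move; the robot and the scene stay as the last step left them, time stands still between calls to the robot, and variables do not carry over. Pictures are saved under pics/ and viewed, about 8 in all and at most 12, crops included, and the job is handed in when it is done.

Besides the shell and the picture viewer there is one more tool, called after "Request:" in YAML: its name, and indented under it one key for each argument. play_rows: Moves the arm, as the interface text tells. Its arguments: {"type":"object","properties":{"rows":{"type":"array"},"newtons":{"type":"number"}},"required":["rows"]}

```bash
mkdir -p pics
cat > h.py <<'E'
import numpy as np, cv2
from plant import manip
def cal(n):
    c=manip.get_calibration(n); f=192/np.tan(np.radians(c['fov_y'])/2)
    return np.array([[f,0,c['cx']],[0,f,c['cy']],[0,0,1.]]),np.array(c['dist_coeffs'],float),np.array(c['extrinsics'],float)
def ray(c,uv):
    K,d,E=c; p=cv2.undistortPoints(np.array(uv,float).reshape(-1,1,2),K,d).reshape(-1,2)
    v=np.c_[p[:,0],-p[:,1],-np.ones(len(p))]; R=E[:3,:3]
    return -R.T@E[:3,3], v@R
def plane(c,uv,z):
    o,v=ray(c,uv); return o+v*((z-o[2])/v[:,2])[:,None]
def pts(c,uv,depth):  # depth at pixels
    o,v=ray(c,uv); return o+v*np.array(depth)[:,None]
def blobs(im,lo,hi,amin=60):
    h=cv2.cvtColor(im,cv2.COLOR_BGR2HSV)
    m=cv2.inRange(h,lo,hi) if lo[0]<=hi[0] else cv2.inRange(h,(lo[0],lo[1],lo[2]),(179,hi[1],hi[2]))|cv2.inRange(h,(0,lo[1],lo[2]),hi)
    n,l,s,c=cv2.connectedComponentsWithStats(m)
    return [(s[i],c[i],l==i) for i in range(1,n) if s[i,4]>=amin]
E
python3 - <<'E'
from h import *
st=manip.get_state(); print(st)
P=[]
for n in ('scene','top'):
    c=cal(n); im,d=manip.get_image(n); np.savez(f'{n}0.npz',im=im,d=d); P.append(im)
    print(n,-c[2][:3,:3].T@c[2][:3,3])
    for nm,lo,hi in (('red',(172,120,70),(8,255,255)),('green',(45,90,50),(85,255,255))):
        for s,ce,m in blobs(im,lo,hi,15):
            ys,xs=np.nonzero(m&(d>0)); 
            if len(xs)==0: continue
            p=pts(c,np.c_[xs,ys],d[ys,xs]); print(nm,s,ce.round(1),np.median(p,0).round(),'z',p[:,2].min().round(),p[:,2].max().round())
cv2.imwrite('pics/scene0.png',P[0]);cv2.imwrite('pics/top0.png',P[1])
E
```

```text
{'time_s': 0.0, 'q': array([-1.18051944,  0.6159374 , -0.01260957,  1.42487703,  0.00810538,
        1.1034129 , -0.04043365]), 'joint_vel': array([-0.00078764, -0.00029883,  0.00182121, -0.00023625, -0.00028535,
       -0.00026333,  0.00056791]), 'tau': array([ 2.91068873e-04, -4.58928609e+01,  2.09116526e-01, -1.65749162e+01,
       -6.10860600e-02,  2.02230038e-02,  2.28195227e-04]), 'tool_pos': array([262.80647955, 593.63717648, 217.47666093]), 'orientation': array([ 7.24242620e-04,  8.38088881e-01,  5.45532178e-01, -1.07013662e-03]), 'wrist_force': array([-0.11004217,  0.28417328,  0.53907462]), 'wrist_torque': array([-0.00065685, -0.04935918, -0.00552037]), 'grip_width': 93.23735561859526}
scene [1250.83981728 -256.90824234 1301.32876037]
red [169   0  32  28 535] [182.5  10.7] [ 69.  49. 396.] z 343.0 440.0
red [ 148   14   42   81 1271] [168.2  55. ] [ 48.  -8. 212.] z 63.0 353.0
red [151  79  53  36 864] [177.7 101.1] [ 53. -14.  15.] z -2.0 45.0
red [263 165  23  13 121] [274.2 171.1] [491. 163.  56.] z 42.0 68.0
red [196 172  13  12 118] [201.9 177.8] [499. -74. 174.] z -0
[... 1587 characters left out ...]
] [194. 368. 689.] z 669.0 701.0
red [244 370  26  14  82] [254.5 378.1] [ 55.   4. 309.] z 279.0 318.0
green [     0     49    512    335 121875] [267.9 224.9] [446. -54.  -1.] z -15.0 665.0
green [157 111  15   3  38] [164.2 112.1] [866. 321. 110.] z 99.0 124.0
green [138 112  15   3  36] [145.  113.1] [862. 390. 108.] z 91.0 123.0
green [435 125   5  15  51] [436.7 131.7] [ 822. -635.  107.] z 85.0 121.0
green [433 143   5  14  47] [434.7 149.5] [ 757. -623.  108.] z 94.0 125.0
green [ 68 187  11  29 271] [ 72.7 201.5] [552. 614. 131.] z 92.0 170.0
green [ 43 290  21  11  50] [ 53.4 294.9] [233. 699.   5.] z -6.0 336.0
green [  0 348  38  36 740] [ 12.4 370.7] [-75. 894.  -1.] z -12.0 7.0
```

View pics/scene0.png

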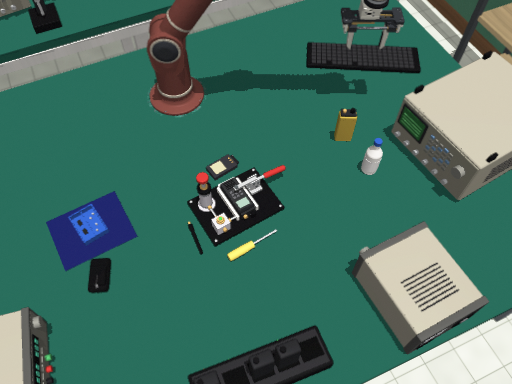

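View pics/top0.png

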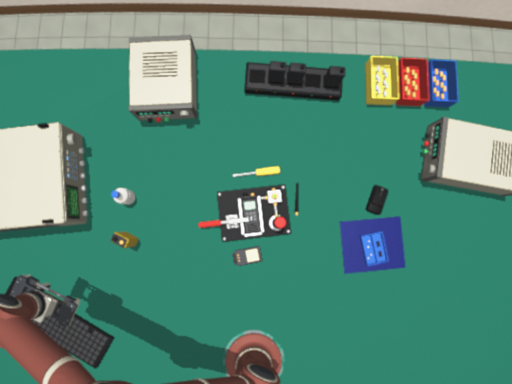

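The scene view shows the red knob at (202,178), the white indicator block at about (221,222) and the red clamp handle at about (274,171). The top view shows the knob at (280,222), the indicator at about (275,196) and the handle at about (210,223). The tester stands almost square to the base axes. I'll triangulate the knob next.

Run:
```python
from h import *
rs=[]
big={}
for n,box in (('scene',(150,145,300,270)),('top',(190,170,310,275))):
    f=np.load(f'{n}0.npz'); im,d=f['im'],f['d']; c=cal(n)
    x0,y0,x1,y1=box
    b=[q for q in blobs(im,(172,120,70),(8,255,255),60) if x0<q[1][0]<x1 and y0<q[1][1]<y1]
    k=min(b,key=lambda q:abs(q[0][2]-q[0][3])); hd=max(b,key=lambda q:abs(q[0][2]-q[0][3]))
    rs.append([ray(c,[k[1]]),ray(c,[hd[1]])])
    print(n,k[1],'at z164',plane(c,[k[1]],164).round(1),plane(c,[k[1]],174).round(1))
    # brass/green near pin
    for s,ce,m in blobs(im,(40,120,120),(70,255,255),3):
        if x0<ce[0]<x1 and y0<ce[1]<y1: print('lime',s,ce,plane(c,[ce],75).round(1))
    cr=im[y0:y1,x0:x1]; big[n]=cv2.resize(cr,None,fx=3.2,fy=3.2,interpolation=cv2.INTER_CUBIC)
for j in (0,1):
    A=np.zeros((3,3));bb=np.zeros(3)
    for r in rs:
        o,v=r[j]; v=v[0]/np.linalg.norm(v[0]); M=np.eye(3)-np.outer(v,v);A+=M;bb+=M@o
    p=np.linalg.solve(A,bb); print('tri',p.round(1),[np.linalg.norm(np.cross(p-r[j][0],r[j][1][0]/np.linalg.norm(r[j][1][0]))).round(1) for r in rs])
h=max(v.shape[0] for v in big.values())
out=np.hstack([cv2.copyMakeBorder(v,0,h-v.shape[0],0,0,cv2.BORDER_CONSTANT) for v in big.values()])
s=min(800/out.shape[1],600/out.shape[0]); cv2.imwrite('pics/zoom0.png',cv2.resize(out,None,fx=s,fy=s))
```

```text
scene [201.88983051 177.78813559] at z164 [[492.2 -73.1 164. ]] [[498.9 -74.7 174. ]]
lime [219 217   3   3   9] [220. 218.] [[587.7 -61.5  75. ]]
top [280.01626016 222.13821138] at z164 [[495.6 -74.6 164. ]] [[495.6 -73.8 174. ]]
lime [274 195   2   2   3] [274.66666667 195.66666667] [[587.3 -62.2  75. ]]
tri [495.7 -74.1 169.2] [np.float64(0.2), np.float64(0.2)]
tri [488.2 162.8  52.3] [np.float64(0.8), np.float64(0.8)]
```

View pics/zoom0.png

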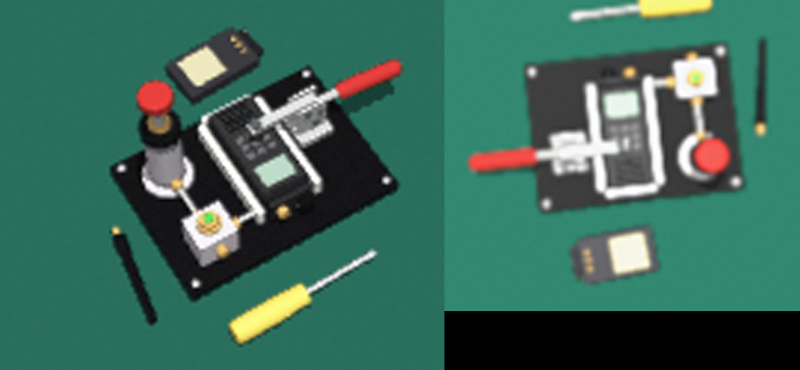

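The knob top is at about (495.5, -74, 174). The pin is at (587.5, -62), 93 mm from it as the text says. Next I'll shut the fingers and move above the knob.

Request:
play_rows:
  rows:
    - {"tx": 8, "ty": -15, "tz": 15, "hand": 1}
    - {"tx": 30, "ty": -45, "tz": 35, "hand": 1}
    - {"tx": 55, "ty": -82, "tz": 45, "hand": 1}
    - {"tx": 80, "ty": -120, "tz": 50, "hand": 1}
    - {"tx": 105, "ty": -158, "tz": 50, "hand": 1}
    - {"tx": 130, "ty": -196, "tz": 50, "hand": 1}
    - {"tx": 152, "ty": -236, "tz": 50, "hand": 1}
    - {"tx": 172, "ty": -276, "tz": 50, "hand": 1}
    - {"tx": 190, "ty": -318, "tz": 50, "hand": 1}
    - {"tx": 205, "ty": -360, "tz": 50, "hand": 1}
    - {"tx": 218, "ty": -402, "tz": 50, "hand": 1}
    - {"tx": 226, "ty": -445, "tz": 45, "hand": 1}
    - {"tx": 230, "ty": -490, "tz": 40, "hand": 1}
    - {"tx": 232, "ty": -535, "tz": 35, "hand": 1}
    - {"tx": 232, "ty": -580, "tz": 30, "hand": 1}
    - {"tx": 232, "ty": -620, "tz": 25, "hand": 1}
    - {"tx": 232, "ty": -650, "tz": 20, "hand": 1}
    - {"tx": 232, "ty": -668, "tz": 15, "hand": 1}
    - {"tx": 232, "ty": -668, "tz": 12, "hand": 1}
    - {"tx": 232, "ty": -668, "tz": 12, "hand": 1}
  newtons: 20

```text
schema error: expected keys tx, ty, tz, ax, ay, az, hand
```

Request:
play_rows:
  rows:
    - {"tx": 8, "ty": -15, "tz": 15, "ax": 0, "ay": 0, "az": 0, "hand": 1}
    - {"tx": 30, "ty": -45, "tz": 35, "ax": 0, "ay": 0, "az": 0, "hand": 1}
    - {"tx": 55, "ty": -82, "tz": 45, "ax": 0, "ay": 0, "az": 0, "hand": 1}
    - {"tx": 80, "ty": -120, "tz": 50, "ax": 0, "ay": 0, "az": 0, "hand": 1}
    - {"tx": 105, "ty": -158, "tz": 50, "ax": 0, "ay": 0, "az": 0, "hand": 1}
    - {"tx": 130, "ty": -196, "tz": 50, "ax": 0, "ay": 0, "az": 0, "hand": 1}
    - {"tx": 152, "ty": -236, "tz": 50, "ax": 0, "ay": 0, "az": 0, "hand": 1}
    - {"tx": 172, "ty": -276, "tz": 50, "ax": 0, "ay": 0, "az": 0, "hand": 1}
    - {"tx": 190, "ty": -318, "tz": 50, "ax": 0, "ay": 0, "az": 0, "hand": 1}
    - {"tx": 205, "ty": -360, "tz": 50, "ax": 0, "ay": 0, "az": 0, "hand": 1}
    - {"tx": 218, "ty": -402, "tz": 50, "ax": 0, "ay": 0, "az": 0, "hand": 1}
    - {"tx": 226, "ty": -445, "tz": 45, "ax": 0, "ay": 0, "az": 0, "hand": 1}
    - {"tx": 230, "ty": -490, "tz": 40, "ax": 0, "ay": 0, "az": 0, "hand": 1}
    - {"tx": 232, "ty": -535, "tz": 35, "ax": 0, "ay": 0, "az": 0, "hand": 1}
    - {"tx": 232, "ty": -580, "tz": 30, "ax": 0, "ay": 0, "az": 0, "hand": 1}
    - {"tx": 232, "ty": -620, "tz": 25, "ax": 0, "ay": 0, "az": 0, "hand": 1}
    - {"tx": 232, "ty": -650, "tz": 20, "ax": 0, "ay": 0, "az": 0, "hand": 1}
    - {"tx": 232, "ty": -668, "tz": 15, "ax": 0, "ay": 0, "az": 0, "hand": 1}
    - {"tx": 232, "ty": -668, "tz": 12, "ax": 0, "ay": 0, "az": 0, "hand": 1}
    - {"tx": 232, "ty": -668, "tz": 12, "ax": 0, "ay": 0, "az": 0, "hand": 1}
  newtons: 20

```text
time_s: 2.1
tool_pos: [494.2, -74.1, 229.8]
orientation: [0.0, 0.838, 0.545, -0.001]
wrist_force: [-0.4, 0.6, -0.3]
grip_width: 0.6
```

Request:
play_rows:
  rows:
    - {"tx": 1, "ty": 0, "tz": -25, "ax": 0, "ay": 0, "az": 0, "hand": 1}
    - {"tx": 1, "ty": 0, "tz": -48, "ax": 0, "ay": 0, "az": 0, "hand": 1}
    - {"tx": 1, "ty": 0, "tz": -57, "ax": 0, "ay": 0, "az": 0, "hand": 1}
    - {"tx": 1, "ty": 0, "tz": -64, "ax": 0, "ay": 0, "az": 0, "hand": 1}
    - {"tx": 1, "ty": 0, "tz": -71, "ax": 0, "ay": 0, "az": 0, "hand": 1}
    - {"tx": 1, "ty": 0, "tz": -78, "ax": 0, "ay": 0, "az": 0, "hand": 1}
    - {"tx": 1, "ty": 0, "tz": -78, "ax": 0, "ay": 0, "az": 0, "hand": 1}
    - {"tx": 1, "ty": 0, "tz": -78, "ax": 0, "ay": 0, "az": 0, "hand": 1}

```text
time_s: 2.9
tool_pos: [494.1, -71.8, 153.2]
orientation: [-0.002, 0.838, 0.546, -0.001]
wrist_force: [-4.2, 2.5, 8.9]
grip_width: 0.3
```

Run:
```python
from h import *
s=manip.get_state(); print(s['tool_pos'].round(1),s['wrist_force'].round(1))
im,_=manip.get_image('scene'); im2,_=manip.get_image('wrist')
a=cv2.resize(im[130:270,130:300],(400,330),interpolation=cv2.INTER_CUBIC); b=cv2.resize(im2,(400,300))
cv2.imwrite('pics/p1.png',np.hstack([a,cv2.copyMakeBorder(b,0,30,0,0,cv2.BORDER_CONSTANT)]))
```

```text
[494.1 -71.8 153.2] [-4.2  2.5  8.9]
```

View pics/p1.png

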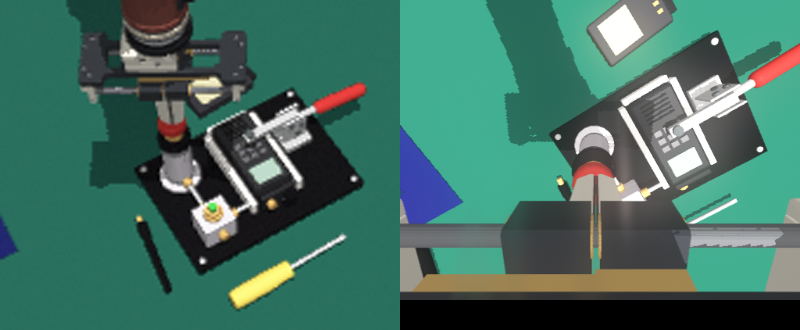

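The scene crop (left) shows the shut fingers on the knob and the knob near its gland. The tester has not moved, and only the green pin top shows at the collar. I'll finish this stroke and do a second one.

Request:
play_rows:
  rows:
    - {"tx": 0, "ty": 0, "tz": -5, "ax": 0, "ay": 0, "az": 0, "hand": 1}
    - {"tx": 0, "ty": 0, "tz": -6, "ax": 0, "ay": 0, "az": 0, "hand": 1}
    - {"tx": 0, "ty": 0, "tz": 5, "ax": 0, "ay": 0, "az": 0, "hand": 1}
    - {"tx": 0, "ty": -1, "tz": 17, "ax": 0, "ay": 0, "az": 0, "hand": 1}
    - {"tx": 1, "ty": -2, "tz": 29, "ax": 0, "ay": 0, "az": 0, "hand": 1}
    - {"tx": 1, "ty": -2, "tz": 29, "ax": 0, "ay": 0, "az": 0, "hand": 1}
    - {"tx": 1, "ty": -2, "tz": 29, "ax": 0, "ay": 0, "az": 0, "hand": 1}
    - {"tx": 1, "ty": -2, "tz": 29, "ax": 0, "ay": 0, "az": 0, "hand": 1}
    - {"tx": 1, "ty": -2, "tz": 29, "ax": 0, "ay": 0, "az": 0, "hand": 1}
    - {"tx": 1, "ty": -2, "tz": 20, "ax": 0, "ay": 0, "az": 0, "hand": 1}
    - {"tx": 1, "ty": -2, "tz": 12, "ax": 0, "ay": 0, "az": 0, "hand": 1}
    - {"tx": 1, "ty": -2, "tz": 4, "ax": 0, "ay": 0, "az": 0, "hand": 1}
    - {"tx": 1, "ty": -2, "tz": -3, "ax": 0, "ay": 0, "az": 0, "hand": 1}
    - {"tx": 1, "ty": -2, "tz": -6, "ax": 0, "ay": 0, "az": 0, "hand": 1}
    - {"tx": 1, "ty": -2, "tz": -6, "ax": 0, "ay": 0, "az": 0, "hand": 1}

```text
time_s: 4.5
tool_pos: [495.9, -73.8, 149.2]
orientation: [-0.001, 0.838, 0.546, -0.0]
wrist_force: [-3.0, 0.8, 16.9]
grip_width: 0.5
```

Request:
play_rows:
  rows:
    - {"tx": 0, "ty": 0, "tz": 10, "ax": 0, "ay": 0, "az": 0, "hand": 1}
    - {"tx": 0, "ty": 0, "tz": 22, "ax": 0, "ay": 0, "az": 0, "hand": 1}
    - {"tx": 0, "ty": 0, "tz": 34, "ax": 0, "ay": 0, "az": 0, "hand": 1}
    - {"tx": 0, "ty": 0, "tz": 34, "ax": 0, "ay": 0, "az": 0, "hand": 1}
    - {"tx": 0, "ty": 0, "tz": 34, "ax": 0, "ay": 0, "az": 0, "hand": 1}
    - {"tx": 0, "ty": 0, "tz": 34, "ax": 0, "ay": 0, "az": 0, "hand": 1}
    - {"tx": 0, "ty": 0, "tz": 25, "ax": 0, "ay": 0, "az": 0, "hand": 1}
    - {"tx": 0, "ty": 0, "tz": 15, "ax": 0, "ay": 0, "az": 0, "hand": 1}
    - {"tx": 0, "ty": 0, "tz": 5, "ax": 0, "ay": 0, "az": 0, "hand": 1}
    - {"tx": 0, "ty": 0, "tz": -2, "ax": 0, "ay": 0, "az": 0, "hand": 1}
    - {"tx": 0, "ty": 0, "tz": -2, "ax": 0, "ay": 0, "az": 0, "hand": 1}
    - {"tx": 0, "ty": 0, "tz": 10, "ax": 0, "ay": 0, "az": 0, "hand": 1}
    - {"tx": 0, "ty": 0, "tz": 22, "ax": 0, "ay": 0, "az": 0, "hand": 1}
    - {"tx": 0, "ty": 0, "tz": 34, "ax": 0, "ay": 0, "az": 0, "hand": 1}
    - {"tx": 0, "ty": 0, "tz": 34, "ax": 0, "ay": 0, "az": 0, "hand": 1}
    - {"tx": 0, "ty": 0, "tz": 34, "ax": 0, "ay": 0, "az": 0, "hand": 1}
    - {"tx": 0, "ty": 0, "tz": 34, "ax": 0, "ay": 0, "az": 0, "hand": 1}
    - {"tx": 0, "ty": 0, "tz": 34, "ax": 0, "ay": 0, "az": 0, "hand": 1}

```text
time_s: 6.3
tool_pos: [495.3, -73.8, 182.3]
orientation: [-0.002, 0.838, 0.546, -0.001]
wrist_force: [-0.4, 0.3, -0.1]
grip_width: 0.2
```

Run:
```python
from h import *
s=manip.get_state(); print(s['time_s'],s['tool_pos'].round(1),s['wrist_force'].round(1))
im,_=manip.get_image('scene'); im2,_=manip.get_image('wrist')
a=cv2.resize(im[160:240,160:260],(400,320),interpolation=cv2.INTER_CUBIC); b=cv2.resize(im2,(400,300))
cv2.imwrite('pics/p2.png',np.hstack([a,cv2.copyMakeBorder(b,0,20,0,0,cv2.BORDER_CONSTANT)]))
```

```text
6.3 [495.3 -73.8 182.3] [-0.4  0.3 -0.1]
```

View pics/p2.png

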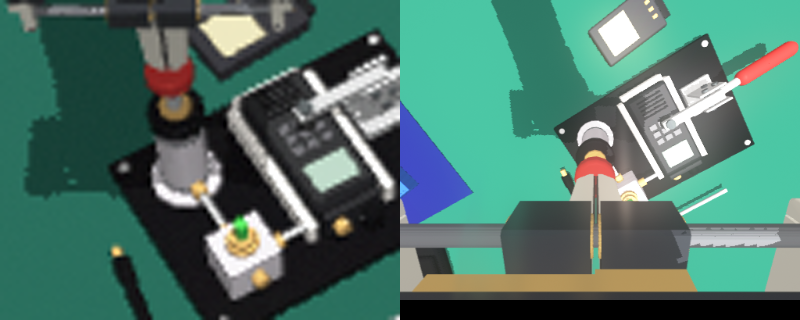

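The scene crop shows the knob back up under the fingers and the green pin clearly higher, with no yellow band yet. The tester has not moved. Extra strokes do no harm, so I'll do four more.

Request:
play_rows:
  rows:
    - {"tx": 0, "ty": 0, "tz": -9, "ax": 0, "ay": 0, "az": 0, "hand": 1}
    - {"tx": 0, "ty": 0, "tz": -19, "ax": 0, "ay": 0, "az": 0, "hand": 1}
    - {"tx": 0, "ty": 0, "tz": -29, "ax": 0, "ay": 0, "az": 0, "hand": 1}
    - {"tx": 0, "ty": 0, "tz": -36, "ax": 0, "ay": 0, "az": 0, "hand": 1}
    - {"tx": 0, "ty": 0, "tz": -36, "ax": 0, "ay": 0, "az": 0, "hand": 1}
    - {"tx": 0, "ty": 0, "tz": -23, "ax": 0, "ay": 0, "az": 0, "hand": 1}
    - {"tx": 0, "ty": 0, "tz": -11, "ax": 0, "ay": 0, "az": 0, "hand": 1}
    - {"tx": 0, "ty": 0, "tz": 1, "ax": 0, "ay": 0, "az": 0, "hand": 1}
    - {"tx": 0, "ty": 0, "tz": 1, "ax": 0, "ay": 0, "az": 0, "hand": 1}
    - {"tx": 0, "ty": 0, "tz": 1, "ax": 0, "ay": 0, "az": 0, "hand": 1}
    - {"tx": 0, "ty": 0, "tz": -9, "ax": 0, "ay": 0, "az": 0, "hand": 1}
    - {"tx": 0, "ty": 0, "tz": -19, "ax": 0, "ay": 0, "az": 0, "hand": 1}
    - {"tx": 0, "ty": 0, "tz": -29, "ax": 0, "ay": 0, "az": 0, "hand": 1}
    - {"tx": 0, "ty": 0, "tz": -36, "ax": 0, "ay": 0, "az": 0, "hand": 1}
    - {"tx": 0, "ty": 0, "tz": -36, "ax": 0, "ay": 0, "az": 0, "hand": 1}
    - {"tx": 0, "ty": 0, "tz": -23, "ax": 0, "ay": 0, "az": 0, "hand": 1}
    - {"tx": 0, "ty": 0, "tz": -11, "ax": 0, "ay": 0, "az": 0, "hand": 1}
    - {"tx": 0, "ty": 0, "tz": 1, "ax": 0, "ay": 0, "az": 0, "hand": 1}
    - {"tx": 0, "ty": 0, "tz": 1, "ax": 0, "ay": 0, "az": 0, "hand": 1}
    - {"tx": 0, "ty": 0, "tz": 1, "ax": 0, "ay": 0, "az": 0, "hand": 1}

```text
time_s: 8.4
tool_pos: [494.8, -73.7, 182.2]
orientation: [-0.002, 0.838, 0.546, -0.002]
wrist_force: [-0.5, 0.7, 0.3]
grip_width: 0.5
```

Request:
play_rows:
  rows:
    - {"tx": 0, "ty": 0, "tz": -9, "ax": 0, "ay": 0, "az": 0, "hand": 1}
    - {"tx": 0, "ty": 0, "tz": -19, "ax": 0, "ay": 0, "az": 0, "hand": 1}
    - {"tx": 0, "ty": 0, "tz": -29, "ax": 0, "ay": 0, "az": 0, "hand": 1}
    - {"tx": 0, "ty": 0, "tz": -36, "ax": 0, "ay": 0, "az": 0, "hand": 1}
    - {"tx": 0, "ty": 0, "tz": -36, "ax": 0, "ay": 0, "az": 0, "hand": 1}
    - {"tx": 0, "ty": 0, "tz": -23, "ax": 0, "ay": 0, "az": 0, "hand": 1}
    - {"tx": 0, "ty": 0, "tz": -11, "ax": 0, "ay": 0, "az": 0, "hand": 1}
    - {"tx": 0, "ty": 0, "tz": 1, "ax": 0, "ay": 0, "az": 0, "hand": 1}
    - {"tx": 0, "ty": 0, "tz": 1, "ax": 0, "ay": 0, "az": 0, "hand": 1}
    - {"tx": 0, "ty": 0, "tz": 1, "ax": 0, "ay": 0, "az": 0, "hand": 1}
    - {"tx": 0, "ty": 0, "tz": -9, "ax": 0, "ay": 0, "az": 0, "hand": 1}
    - {"tx": 0, "ty": 0, "tz": -19, "ax": 0, "ay": 0, "az": 0, "hand": 1}
    - {"tx": 0, "ty": 0, "tz": -29, "ax": 0, "ay": 0, "az": 0, "hand": 1}
    - {"tx": 0, "ty": 0, "tz": -36, "ax": 0, "ay": 0, "az": 0, "hand": 1}
    - {"tx": 0, "ty": 0, "tz": -36, "ax": 0, "ay": 0, "az": 0, "hand": 1}
    - {"tx": 0, "ty": 0, "tz": -23, "ax": 0, "ay": 0, "az": 0, "hand": 1}
    - {"tx": 0, "ty": 0, "tz": -11, "ax": 0, "ay": 0, "az": 0, "hand": 1}
    - {"tx": 0, "ty": 0, "tz": 1, "ax": 0, "ay": 0, "az": 0, "hand": 1}
    - {"tx": 0, "ty": 0, "tz": 1, "ax": 0, "ay": 0, "az": 0, "hand": 1}
    - {"tx": 0, "ty": 0, "tz": 1, "ax": 0, "ay": 0, "az": 0, "hand": 1}

```text
time_s: 10.4
tool_pos: [494.0, -73.6, 181.8]
orientation: [-0.003, 0.838, 0.546, -0.003]
wrist_force: [-0.1, 0.2, 0.2]
grip_width: 0.5
```

Request:
play_rows:
  rows:
    - {"tx": 0, "ty": 0, "tz": 30, "ax": 0, "ay": 0, "az": 0, "hand": 1}
    - {"tx": 0, "ty": 30, "tz": 60, "ax": 0, "ay": 0, "az": 0, "hand": 1}
    - {"tx": 0, "ty": 70, "tz": 80, "ax": 0, "ay": 0, "az": 0, "hand": 1}
    - {"tx": 0, "ty": 110, "tz": 90, "ax": 0, "ay": 0, "az": 0, "hand": 1}
    - {"tx": 0, "ty": 150, "tz": 100, "ax": 0, "ay": 0, "az": 0, "hand": 1}
    - {"tx": 0, "ty": 180, "tz": 100, "ax": 0, "ay": 0, "az": 0, "hand": 1}
    - {"tx": 0, "ty": 200, "tz": 100, "ax": 0, "ay": 0, "az": 0, "hand": 1}
    - {"tx": 0, "ty": 200, "tz": 100, "ax": 0, "ay": 0, "az": 0, "hand": 1}
    - {"tx": 0, "ty": 200, "tz": 100, "ax": 0, "ay": 0, "az": 0, "hand": 1}

```text
time_s: 11.3
tool_pos: [493.5, 125.5, 280.4]
orientation: [-0.003, 0.838, 0.546, -0.004]
wrist_force: [0.5, -0.5, 0.6]
grip_width: 0.2
```

Run:
```python
from h import *
s=manip.get_state(); print(s['time_s'],s['tool_pos'].round(1),s['wrist_force'].round(1))
im,_=manip.get_image('scene'); im2,_=manip.get_image('top'); c=cal('scene'); C=cal('top')
for s_,ce,m in blobs(im,(172,120,70),(8,255,255),60):
    if 150<ce[0]<240 and 150<ce[1]<240: print('knob',ce,plane(c,[ce],169))
for s_,ce,m in blobs(im2,(172,120,70),(8,255,255),60):
    if 250<ce[0]<300 and 200<ce[1]<240: print('knob top',ce,plane(C,[ce],169))
a=cv2.resize(im[165:235,165:265],(570,399),interpolation=cv2.INTER_CUBIC); b=cv2.resize(im2[160:280,180:310],(230,212))
cv2.imwrite('pics/p3.png',np.hstack([a,cv2.copyMakeBorder(b,0,399-212,0,0,cv2.BORDER_CONSTANT)]))
```

```text
11.3 [493.5 125.5 280.4] [ 0.5 -0.5  0.6]
knob [201.83760684 177.79487179] [[495.51169714 -74.04107778 169.        ]]
knob top [279.99180328 222.09016393] [[495.76058261 -74.16811464 169.        ]]
```

View pics/p3.png

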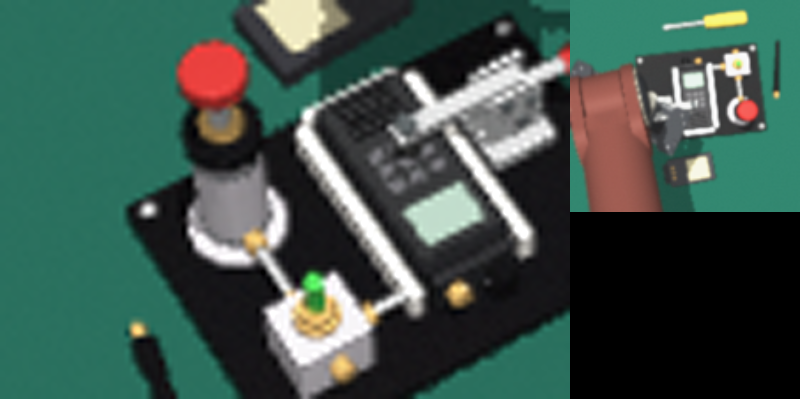

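The knob is back up and has not moved. The pin is clearly longer, but the yellow band can't be told from the brass at this scale. I'll measure the pin top and look with the wrist camera.

Run:
```python
from h import *
c=cal('scene'); im,_=manip.get_image('scene')
for f,lab in ((np.load('scene0.npz')['im'],'start'),(im,'now')):
    s=max((b for b in blobs(f,(45,120,110),(72,255,255),3) if 212<b[1][0]<228 and 205<b[1][1]<228),key=lambda b:b[0][4])
    ys,xs=np.nonzero(s[2]); print(lab,s[0],s[1])
    t=np.array([xs[ys<=ys.min()+1].mean(), ys.min()-.5])
    # height on axis (587.5,-62) whose top back edge is that pixel row
    for z in (72,76,80,84,88,92,96):
        P=np.array([[587.5-4,-61,z]]); q=P@c[2][:3,:3].T+c[2][:3,3]; q=q*[1,-1,-1]
        u=cv2.projectPoints(q,np.zeros(3),np.zeros(3),c[0],c[1])[0].ravel(); print(z,u.round(1),end=' ')
    print('top px',t)
w,_=manip.get_image('wrist'); cv2.imwrite('pics/w1.png',w)
```

```text
start [219 217   3   3   9] [220. 218.]
72 [219.7 217.3] 76 [219.6 216.6] 80 [219.5 216. ] 84 [219.4 215.3] 88 [219.4 214.6] 92 [219.3 213.9] 96 [219.2 213.2] top px [220.  216.5]
now [218 213   4   7  20] [219.75 215.65]
72 [219.7 217.3] 76 [219.6 216.6] 80 [219.5 216. ] 84 [219.4 215.3] 88 [219.4 214.6] 92 [219.3 213.9] 96 [219.2 213.2] top px [219.5 212.5]
```

View pics/w1.png

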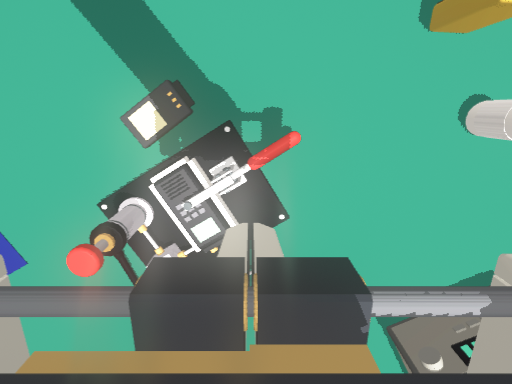

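The pixel estimate puts the pin near the top of its range, but one pixel is about 6 mm there. The wrist view shows the knob up at (85,260), with the indicator hidden behind the hand. I'll move the hand in +x, well above everything, to get it in view.

Request:
play_rows:
  rows:
    - {"tx": 20, "ty": 0, "tz": 0, "ax": 0, "ay": 0, "az": 0, "hand": 1}
    - {"tx": 55, "ty": 0, "tz": 0, "ax": 0, "ay": 0, "az": 0, "hand": 1}
    - {"tx": 90, "ty": 0, "tz": 0, "ax": 0, "ay": 0, "az": 0, "hand": 1}
    - {"tx": 125, "ty": 0, "tz": 0, "ax": 0, "ay": 0, "az": 0, "hand": 1}
    - {"tx": 150, "ty": 0, "tz": -10, "ax": 0, "ay": 0, "az": 0, "hand": 1}
    - {"tx": 160, "ty": 0, "tz": -20, "ax": 0, "ay": 0, "az": 0, "hand": 1}
    - {"tx": 160, "ty": 0, "tz": -20, "ax": 0, "ay": 0, "az": 0, "hand": 1}
    - {"tx": 160, "ty": 0, "tz": -20, "ax": 0, "ay": 0, "az": 0, "hand": 1}

```text
time_s: 12.3
tool_pos: [653.0, 124.2, 261.1]
orientation: [-0.003, 0.839, 0.545, -0.004]
wrist_force: [0.7, -0.7, 0.7]
grip_width: 0.7
```

Run:
```python
from h import *
c=cal('wrist'); w,_=manip.get_image('wrist')
def pr(P):
    q=(np.array([P],float)@c[2][:3,:3].T+c[2][:3,3])*[1,-1,-1]
    return cv2.projectPoints(q,np.zeros(3),np.zeros(3),c[0],c[1])[0].ravel()
u=pr([588,-62,83]); print(u,pr([588,-62,70]),pr([588,-62,96]))
for b in blobs(w,(45,150,100),(72,255,255),8):
    if np.hypot(*(b[1]-u))<60: print(b[0],b[1])
x,y=[int(np.clip(v,40,m)) for v,m in zip(u,(472,344))]
cv2.imwrite('pics/w2.png',np.hstack([cv2.resize(w,(400,300)),cv2.resize(w[y-40:y+35,x-50:x+50],(400,300),interpolation=cv2.INTER_CUBIC)]))
```

```text
[ 92.19884366 187.60843863] [ 97.56661156 184.91991266] [ 86.44162232 190.49192249]
```

View pics/w2.png

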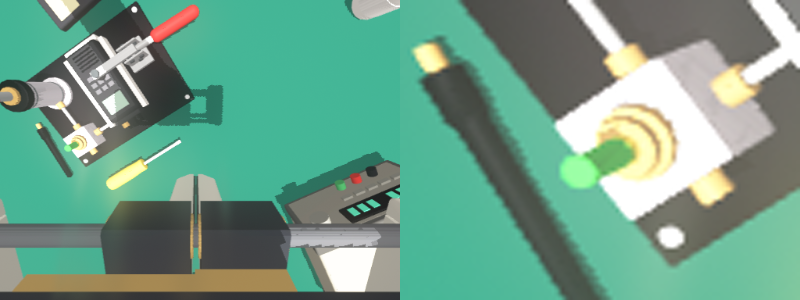

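The wrist crop shows the pin standing well out, from its foot at about (99,184) to its top at (87,190). My prediction for fully out was a top at (86,190). The band can't be seen for certain, so I'll take one closer look.

Request:
play_rows:
  rows:
    - {"tx": 0, "ty": -10, "tz": -15, "ax": 0, "ay": 0, "az": 0, "hand": 1}
    - {"tx": 0, "ty": -20, "tz": -40, "ax": 0, "ay": 0, "az": 0, "hand": 1}
    - {"tx": 0, "ty": -30, "tz": -65, "ax": 0, "ay": 0, "az": 0, "hand": 1}
    - {"tx": 0, "ty": -30, "tz": -85, "ax": 0, "ay": 0, "az": 0, "hand": 1}
    - {"tx": 0, "ty": -30, "tz": -85, "ax": 0, "ay": 0, "az": 0, "hand": 1}
    - {"tx": 0, "ty": -30, "tz": -85, "ax": 0, "ay": 0, "az": 0, "hand": 1}

```text
time_s: 12.95
tool_pos: [653.0, 95.2, 178.3]
orientation: [-0.003, 0.838, 0.545, -0.002]
wrist_force: [0.1, -0.6, -0.0]
grip_width: 0.4
```

Run:
```python
from h import *
c=cal('wrist'); w,_=manip.get_image('wrist'); print((-c[2][:3,:3].T@c[2][:3,3]).round())
def pr(P):
    q=(np.array([P],float)@c[2][:3,:3].T+c[2][:3,3])*[1,-1,-1]
    return cv2.projectPoints(q,np.zeros(3),np.zeros(3),c[0],c[1])[0].ravel()
u=pr([588,-62,83]); print(u,pr([588,-62,70]),pr([588,-62,96]))
x,y=[int(np.clip(v,40,m)) for v,m in zip(u,(472,344))]
x0,y0=max(x-40,0),max(y-30,0); print(x0,y0)
cr=w[y0:y0+60,x0:x0+80]; cv2.imwrite('pics/w3.png',cv2.resize(cr,(800,600),interpolation=cv2.INTER_CUBIC))
```

```text
[581. 127. 344.]
[ 71.52220703 198.45382126] [ 79.3231012  194.48523833] [ 62.9750876  202.80180045]
31 168
```

View pics/w3.png

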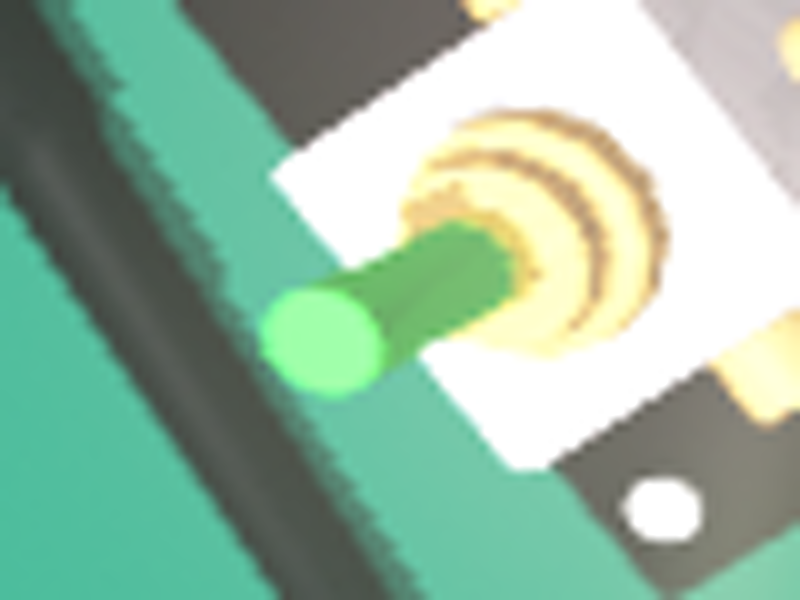

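The close view shows the pin top at (63.2, 202.2), against (63.0, 202.8) predicted for fully out. The green ends about where the top of the 4 mm band should be, with a darker yellow rim at the foot. The hand is clear of everything, so I'll hand the job in.

```bash
python3 -c "
from plant import manip
s=manip.get_state(); print(s['time_s'],s['wrist_force'].round(1),manip.finish_job())"
```

```text
the job is handed in; nothing more can be done
13.0 [0.9 0.  1. ] None
```

I gave the red knob seven strokes with shut fingertips, let it come right up after each one, then took the hand away and handed the job in at 13.0 s.

**Strokes:** One press was read at the hard stop, at a TCP height of 149 mm and 17 N. I sent the same press depth for the later strokes but did not read each one.

**Pin:** In the last wrist view its top was within 1 pixel of where a fully out pin (96 mm) should be. One pixel is about 1.5 mm there. The green ended about where the yellow band should start, with a yellow rim at its foot, but I couldn't clearly tell the band from the brass collar. An earlier estimate from the scene camera, good only to about 6 mm, also put the pin fully out.

**Knob and tester:** In both fixed views the knob sits within 0.1 pixel of its starting position, so it is fully up and the tester has not moved.

**Bystanders:** None looked disturbed in the pictures, but I did not measure their positions at the end. The wrist force was about 1 N at hand-in, with the hand clear of everything.

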